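Seat the developing-tank lid and draw the agitator rod out from under the ledge

ROBOT

A 6-joint arm with a two-finger parallel gripper is mounted at the origin on the work surface. World frame = base frame: x ahead of the robot, y to its left, z up, the work surface at z = 0. Lengths are in m, angles in degrees, forces in N, time in s.
With the tool pointing down it reaches from about 0.4 to 0.825 m from the base axis. Payload 7 kg.
Tool frame: the origin (TCP) lies midway between the tips of the shut fingers; the grasp point (between the pads) lies r.hold_point_z behind it (r.hold_point_z is the distance from the TCP to the grasp point, in m); z points along the fingers, x is the direction in which the jaws open and shut, and the axes are right-handed (so a half turn about z gives the same grasp; the last joint's range is limited). The gripper opens to 88 mm and grips with 3 to 60 N. Pads are 19 mm wide; open, the fingers measure 130 mm over their backs; the gripper's body (78 mm by 193 mm) begins 47 mm behind the grasp point.
Start: joints at [89.215, 20.546, 0.682, 0, -70.136, -16.507], TCP at [0.201, 0.644, 0.227] pointing down, gripper open.
Joint ranges: [-176.03, 176.03], [-82.01, 121.73], [-58.28, 71.71], [-173.87, 95.51], [-174.79, -0.11], [-173.66, 173.66]. Speed limits (degrees/s): [136.94, 136.94, 172.46, 180, 180, 180].

INTERFACE

Orientations are given as [roll, pitch, yaw] about the fixed x, y, z axes, in that order (R = Rz(yaw) Ry(pitch) Rx(roll)).
In Python, from plant import get_state, viewer, close_job, r gives the robot as it stands.
- The arm moves only by the tool apply_moves, never from a script. Its argument "plan" is a list of rows, each a list of 3 entries, a list of its own where there are three numbers: the closure in counts, from 0 (fully open) to 255 (shut), then the shift along the tool's x, y, z in units of 50 mm (1.0 is 50 mm), then the turn about the tool's z in units of 6 degrees (1.0 is 6 degrees). A call has 1 to 12 rows; each row shifts and turns the commanded pose from where the row before left it, along the tool's axes as they then stand; what a row does not reach is not made up. A row lasts 1/8 s, in which the tool goes at most 62.5 mm and 10.7 degrees, less where a joint would pass 70% of its speed; a pose out of reach is approached as far as the arm can. A call is refused whole if a number of a shift passes 1 or a number of a turn 1, either way. A call with a gripper value outside its range is refused whole. The fingers move at their own pace and stop on an object; "squeeze" is the grip in N (left out, the last holds). Time passes only in rows, so rows that do not move let the fingers close. It gives the time, the measured TCP pose, the force and the opening at its end, in the units of the state.
- get_state(): the state, without advancing time (a new reading comes with each control period).
- viewer.capture(name): name is "scene" or "top"; returns a dict with "frame" (384x512x3 uint8, blue, green, red), "K" (3x3 intrinsics, pixels), "R" (3x3) and "t" (3): a world point X has camera coordinates R X + t. Camera axes: x right, y down, z forward; pixel columns grow to the right and rows downward; lengths in m; the calibration is good to about 2 mm. A picture is of the moment at which its call begins. There is no depth.
- close_job(): hands the job in, once; it reports no verdict.
The state is a dict: "time_s": time; "joints": joint angles; "qd": joint speeds; "joint_torque": joint torques, N m; "tcp_pos": TCP position; "eef_rot": TCP orientation; "contact_force": force on the tool from outside, world axes, zero at the start; "moment": the same for the moment, N m; "gripper_width": finger opening in m.
Only numpy, scipy, OpenCV 4.12 (cv2) and the standard library are available. Lean on these libraries where they do the work, as an engineer would, in place of code of your own. Each camera call takes 0.05 s, during which the arm holds its last target.

TASK

Get the film tank ready for agitating: first press its lid down until it is fully home, then take the red-handled agitator rod by its handle out of the tray under the ledge, tilting it handle-up so that it comes diagonally through the narrow opening between tray front and ledge without being forced. Finish while still holding the rod in the gripper, still and touching nothing else, with all of it about 8 cm or more higher than the top of the ledge; leave the bottle, canisters and loupe where they stand.

Things in the scene. Friction and masses are not known exactly. Their poses are not given: they have to be found in the camera images.
- tank_lid (a joint): press-on grey lid of the film tank: travel in m, 0 = standing 8 mm proud, 0.008 = fully home; starts between 0 and 0.002. It slides straight down against about 7 N of friction and stays where it is left
- lid_top (a point): middle of the lid's top, on the black centre boss (40 mm across, 6 mm above the 92 mm wide grey lid); press here. 112 mm above the desk when the lid is fully proud, 104 mm when home. z up
- tank: black upright film tank, 84 mm across, 95 mm tall without its lid, fixed to the desk in front of the ledge, left or right of the tray. Origin: middle of its underside, z up
- ledge: fixed white ledge board (760 mm along y, 180 mm deep along x, top 84 mm and underside 66 mm above the desk) with a grey open tray beneath, out at its stop and immovable. Origin: on the desk under the middle of the tray's open part; x horizontal, away from the robot, in under the ledge; z up. A jar, a reel and a cassette opener are fixed on the ledge, 150 mm or more from y = 0
- ledge_edge (a point): middle of the ledge's lower front edge, above the tray: 65 mm from the ledge origin along its x, 66 mm above the desk. The tray runs on 164 mm farther in beneath it
- tray_front (a point): middle of the top of the inner face of the tray's front wall: -65 mm from the ledge origin along its x. This wall and the side walls are 6 mm thick and 52 mm high; the floor's top is 6 mm above the desk; inner width 160 mm. So the opening seen from above is 130 mm by 160 mm, and level with the desk only 14 mm high between this wall's top and the ledge's underside
- agitator: rod, 220 mm long, about 60 g, lying level and loose in the tray, roughly along the ledge's x, drive end under the ledge. Origin: on its axis at mid-length, 10 mm above its underside; x from handle to drive end, z up. Red handle from x = -0.110 to -0.010, 18 mm wide (y), 20 mm high (z); white shaft of 10 mm diameter; at the drive end a white block 20 x 18 x 20 mm. Handle and block rest on the tray floor
- handle_end (a point): middle of the handle's end face, on the rod's axis (agitator x = -0.110); starts about 8 to 19 mm from the tray's front wall
- drive_end (a point): middle of the end face of the rod's white block, on its axis (agitator x = +0.110)
- bottle: amber bottle, 64 mm across, 140 mm tall, loose on the desk on the other side of the tray from the tank. Origin: middle of its underside
- canister_1: grey film canister with black cap, 35 mm across, 51 mm tall, loose on the ledge. Origin: middle of its underside
- canister_2: second canister, the same, beside it
- loupe: black loupe, 48 mm across, 48 mm tall, loose on the ledge. Origin: middle of its underside
Things that resemble listed ones, but are neither listed nor needed, are in the scene too. What is shaped like the tank but pink or purple is not meant. There is more than one size of the agitator; the one meant has the size given above.

How it is judged (in metres and radians):
On the way:
1. the lid is pressed fully home while the rod still lies in the tray (value of joint tank_lid above 0.0065 m and height (world z) of agitator below 0.03 m), for 0.2 s.
At the end, for the whole second after the job is handed in: The lid is within 1.5 mm of fully home; the rod is held in the gripper, still (under 3 cm/s), both its ends at least 5 cm above the top of the ledge (13.5 cm above the desk), touching neither ledge, tray, tank nor any bystander (value of joint tank_lid above 0.0065 m and height (world z) of each of handle_end, drive_end above 0.135 m and contact force between the fingers and agitator above 1 N and linear speed of agitator below 0.03 m/s and angular speed of agitator below 0.3 rad/s and contact force between agitator and ledge below 0.1 N and contact force between agitator and tank below 0.1 N and contact force between agitator and bottle below 0.1 N and contact force between agitator and canister_1 below 0.1 N and contact force between agitator and canister_2 below 0.1 N and contact force between agitator and loupe below 0.1 N); the arm keeps its last pose, push and grip.
It fails at once if the bottle is moved more than 2 cm (distance of bottle from where it was at the start of the episode above 0.02 m).
It fails at once if the canister 1 is moved more than 2 cm (distance of canister_1 from where it was at the start of the episode above 0.02 m).
It fails at once if the canister 2 is moved more than 2 cm (distance of canister_2 from where it was at the start of the episode above 0.02 m).
It fails at once if the loupe is moved more than 2 cm (distance of loupe from where it was at the start of the episode above 0.02 m).
It fails at once if once its handle is raised, the rod is forced against ledge or tray (over 40 N) (height (world z) of handle_end above 0.03 m and contact force between agitator and ledge above 40 N).
It also fails if it takes over 48 s, if anything falls off the work surface, if the arm or the gripper's body presses on something with over 40 N, if the wrist force passes 120 N, or if a joint passes its speed limit or range.

## Working session

There is one attempt and no reset: what is moved stays moved. The work goes in short steps, Python scripts to look and compute and a tool call to move; the robot and the scene stay as the last step left them, time stands still between calls to the robot, and variables do not carry over. Pictures are saved under pics/ and viewed, and the job is handed in when it is done.

Besides the shell and the picture viewer there is one more tool, called after ">>>" as name([rows], argument=value, ...), one row to a line, values as JSON. apply_moves: Moves the arm, as the interface text tells. Its arguments: {"type":"object","properties":{"plan":{"type":"array","items":{"type":"array"}},"squeeze":{"type":"number"}},"required":["plan"]}

```bash
ls; mkdir -p pics; python3 - <<'E'
from plant import get_state, viewer, close_job, r
import cv2,numpy as np
s=get_state();print(s); print(r.hold_point_z, [a for a in dir(r) if not a.startswith('_')])
for n in("scene","top"):
    c=viewer.capture(n);cv2.imwrite(f"pics/{n}0.png",c["frame"]);np.savez(f"{n}0.npz",**c);print(n,c["K"],c["R"],c["t"])
E
```

```text
pics
{'time_s': 0.0, 'joints': array([ 8.92144821e+01,  2.05909069e+01,  6.36406461e-01, -1.97316428e-02,
       -7.01350386e+01, -1.65059191e+01]), 'qd': array([-0.03562428, -0.124178  ,  0.01241375, -0.05230529, -0.07439882,
        0.04028981]), 'joint_torque': array([ 8.45148634e-05, -5.82722747e+01,  2.93042600e+01,  6.99670047e+00,
        6.81356833e-03, -1.50049505e-04]), 'tcp_pos': array([0.20052588, 0.64404395, 0.22564986]), 'eef_rot': array([-1.79992343e+02, -9.11196212e-02, -1.07298163e+02]), 'contact_force': array([-0.06897723,  0.09381639,  0.37560951]), 'moment': array([-0.05449195,  0.00851387,  0.02984069]), 'gripper_width': 0.08775328497776551}
0.0188 ['Unreachable', 'hold_point_z']
scene [[353.98941428   0.         253.22778645]
 [  0.         353.98941428 193.31865142]
 [  0.           0.           1.        ]] [[-0.02711767  0.99959748 -0.00833712]
 [ 0.78606677  0.01617105 -0.61793004]
 [-0.61754649 -0.02331036 -0.78618888]] [ 0.05738377 -0.37628439  1.50410814]
top [[361.90046858   0.         248.61837698]
 [  0.         361.90046858 191.31637172]
 [  0.           0.           1.        ]] [[ 0.00333359 -0.99970493 -0.02406121]
 [-0.99692107 -0.00143739 -0.07839845]
 [ 0.07834073  0.02424847 -0.9966317 ]] [-0.00975657  0.545105    1.06747586]
```

View pics/scene0.png

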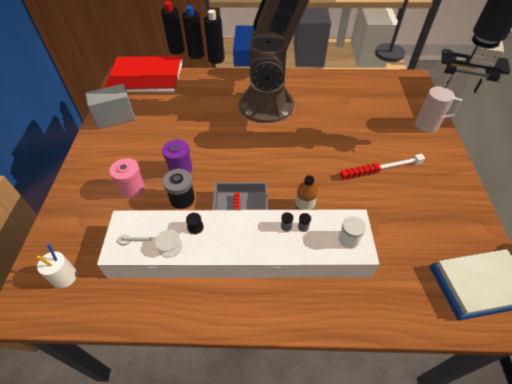

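View pics/top0.png

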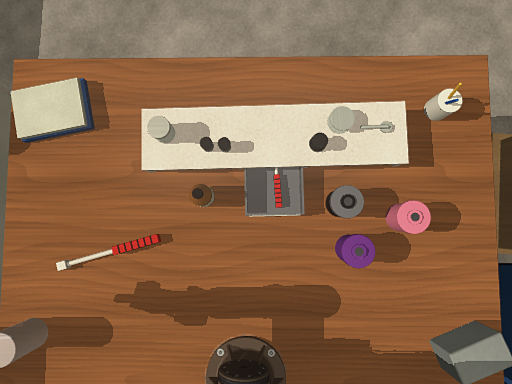

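Candidates for the tank in the top view are the grey-lidded black one at (345,201), pink at (414,217) and purple at (358,250). I choose the grey one. Candidates for the rod are the one in the tray at (278,190) and a larger one loose on the desk at (110,252). I choose the tray one. Next, a close crop to check.

```bash
cat > h.py <<'E'
import numpy as np,cv2
def ray(c,uv,z):
    K,R,t=c["K"],c["R"],c["t"]; o=-R.T@t
    d=R.T@np.linalg.inv(K)@np.array([uv[0],uv[1],1.]); return o+d*(z-o[2])/d[2]
def proj(c,X):
    p=c["R"]@np.asarray(X,float)+c["t"];q=c["K"]@p;return q[:2]/q[2]
E
python3 - <<'E'
import cv2,numpy as np
a=cv2.imread('pics/top0.png')[150:230,230:390];b=cv2.imread('pics/scene0.png')[160:240,150:330]
cv2.imwrite('pics/c1.png',cv2.resize(a,None,fx=5,fy=5,interpolation=cv2.INTER_NEAREST))
cv2.imwrite('pics/c2.png',cv2.resize(b,None,fx=4.4,fy=4.4,interpolation=cv2.INTER_NEAREST))
E
```

```text
(no output)
```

View pics/c1.png

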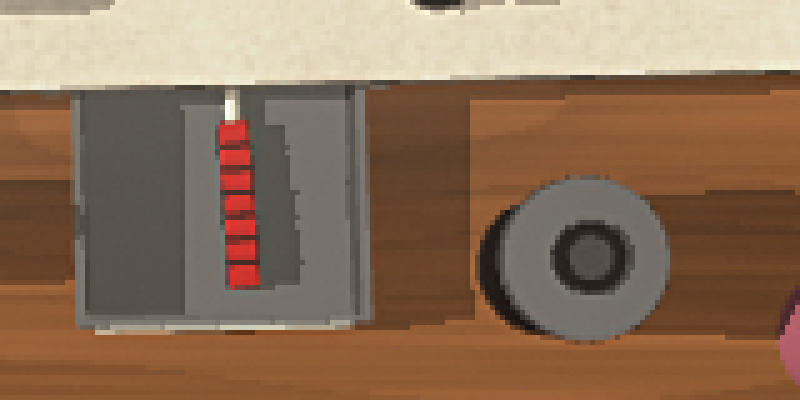

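View pics/c2.png

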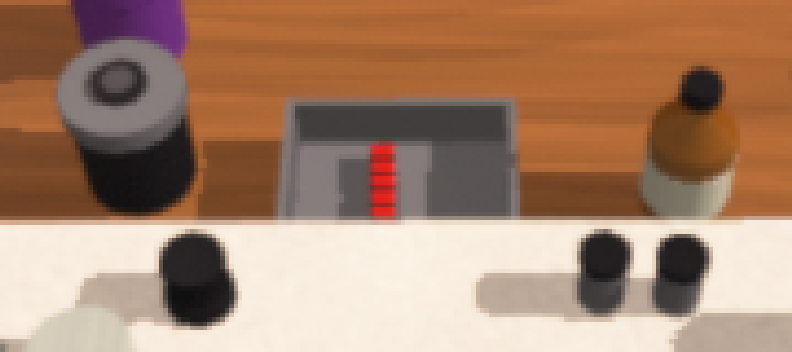

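The crops confirm the choice. The tank is black with a grey lid and dark boss (top 348,201). The short rod lies in the tray with its handle from about (278.5,207) to (277,174) and its drive end under the ledge. Next I measure.

```bash
python3 - <<'E'
import cv2,numpy as np
from h import *
T=dict(np.load('top0.npz'));S=dict(np.load('scene0.npz'))
def red(c,box):
    f=c["frame"].astype(int);m=((f[...,2]>1.6*f[...,1])&(f[...,2]>1.6*f[...,0])&(f[...,2]>70)&(f[...,1]<75)).astype(np.uint8)
    k=np.zeros_like(m);x0,y0,x1,y1=box;k[y0:y1,x0:x1]=1
    m&=k; m=cv2.morphologyEx(m,cv2.MORPH_CLOSE,np.ones((3,3)));return m
m=red(T,(260,165,295,215));ct=max(cv2.findContours(m,0,2)[0],key=cv2.contourArea)
rc=cv2.minAreaRect(ct);print("top",rc)
for p in cv2.boxPoints(rc):print(p,ray(T,p,0.026))
ys,xs=np.nonzero(m);
for v in sorted(set(ys)):
    x=xs[ys==v]; 
    if v%5==0:print(v,x.min(),x.max(),ray(T,(x.mean(),v),.026))
print(ys.min(),ys.max())
m=red(S,(225,185,250,215));ys,xs=np.nonzero(m);print("scene",ys.min(),ys.max(),xs.mean(), ray(S,(xs.mean(),ys.min()-.5),.026))
# tank
for z in(.112,.106):print("boss top",ray(T,(347.9,200.9),z))
f=T["frame"]
b=cv2.imread('pics/scene0.png')
print("boss scene",ray(S,(150+117/4.4-.5,160+81/4.4-.5),.111))
print("rim top",ray(T,(229.5+585/5,149.5+259/5),.106),"rim scene",ray(S,(149.5+123/4.4,159.5+90/4.4),.105))
# ledge front edge top z=.084 in top view; crop (0,90)->(800,70)
for u,v in((2,92),(798,71)):print("ledge",ray(T,(229.5+u/5,149.5+v/5),.084))
for u,v in((142,170),(408,163)):print("ledge full",ray(T,(u,v),.084))
for u,v in((75,327),(370,320)):print("tray front outer",ray(T,(229.5+u/5,149.5+v/5),.052))
for u,v in((280,100),(516,99)):print("scene tray corners",ray(S,(149.5+u/4.4,159.5+v/4.4),.052))
E
```

```text
top ((277.352783203125, 190.4390869140625), (33.27237319946289, 6.198493480682373), 85.91438293457031)
[273.07614 174.066  ] [ 0.59680302 -0.08183279  0.026     ]
[279.25888 173.62437] [ 0.59814258 -0.10036365  0.026     ]
[281.62943 206.81218] [ 0.49859687 -0.10708478  0.026     ]
[275.4467 207.2538] [ 0.49723581 -0.08869193  0.026     ]
175 274 279 [ 0.59398427 -0.0920866   0.026     ]
180 274 279 [ 0.5788986 -0.0920459  0.026    ]
185 274 280 [ 0.56384722 -0.09349986  0.026     ]
190 275 280 [ 0.54882951 -0.09495057  0.026     ]
195 275 280 [ 0.53384284 -0.0949069   0.026     ]
200 275 281 [ 0.51889163 -0.09635285  0.026     ]
205 276 281 [ 0.50397374 -0.09779558  0.026     ]
174 207
scene 192 208 236.3548387096774 [ 0.49347075 -0.10013044  0.026     ]
boss top [ 0.51211319 -0.28217956  0.112     ]
boss top [ 0.51242865 -0.28367189  0.106     ]
boss scene [ 0.51042388 -0.28422836  0.111     ]
rim top [ 0.51131968 -0.27982667  0.106     ] rim scene [ 0.51365024 -0.28048472  0.105     ]
ledge [0.60712509 0.0436563  0.084     ]
ledge [ 0.61902808 -0.4067037   0.084     ]
ledge full [0.60108573 0.2961239  0.084     ]
ledge full [ 0.62099945 -0.45960947  0.084     ]
tray front outer [0.47387442 0.00255384 0.052     ]
tray front outer [ 0.47843968 -0.16854859  0.052     ]
scene tray corners [ 0.47645012 -0.17696427  0.052     ]
scene tray corners [0.47189129 0.00068385 0.052     ]
```

>>> apply_moves([
  [255, [0, 0, 0], -1],
  [255, [0, 0, 0], -1],
  [255, [0, 0, 0], -1],
  [255, [0, 0, 0], -0.53],
  [255, [0.91, -0.49, 0], 0],
  [255, [0.91, -0.49, 0], 0],
  [255, [0.91, -0.49, 0], 0],
  [255, [0.91, -0.49, 0], 0],
  [255, [0.91, -0.49, 0], 0],
  [255, [0.91, -0.49, 0], 0],
  [255, [0.91, -0.49, 0], 0],
  [255, [0.91, -0.49, 0], 0],
], squeeze=10)

```text
time_s: 1.6
tcp_pos: [0.4213, 0.293, 0.2265]
eef_rot: [180.0, -0.0, -86.1]
contact_force: [-0.1, 0.7, 0.4]
gripper_width: 0.0008
```

>>> apply_moves([
  [255, [0.97, -0.085, 0], 0],
  [255, [0.97, -0.085, 0], 0],
  [255, [0.97, -0.085, 0], 0],
  [255, [0.97, -0.085, 0], 0],
  [255, [0.97, -0.085, 0], 0],
  [255, [0.97, -0.085, 0], 0],
  [255, [0.97, -0.085, 0], 0],
  [255, [0.97, -0.085, 0], 0],
  [255, [0.97, -0.085, 0], 0],
  [255, [0.97, -0.085, 0], 0],
  [255, [0.93, -0.085, 0], 0],
  [255, [0, 0, 0.5], 0],
])

```text
time_s: 3.1
tcp_pos: [0.5046, -0.2355, 0.202]
eef_rot: [-179.9, -0.1, -86.3]
contact_force: [0.0, 1.2, -0.8]
gripper_width: 0.0008
```

>>> apply_moves([
  [255, [0, 0, 0.8], 0],
  [255, [0, 0, 0.5], 0],
  [255, [0, 0, 0.2], 0],
  [255, [0, 0, 0], 0],
])

```text
time_s: 3.6
tcp_pos: [0.5034, -0.2325, 0.1264]
eef_rot: [179.9, 0.0, -86.1]
contact_force: [-0.2, -0.5, 1.2]
gripper_width: 0.001
```

```bash
python3 - <<'E'
from plant import get_state, viewer
import cv2,numpy as np
for n,b in(("scene",(140,120,260,220)),("top",(290,150,410,250))):
    c=viewer.capture(n);x0,y0,x1,y1=b;cv2.imwrite(f"pics/{n}1.png",cv2.resize(c["frame"][y0:y1,x0:x1],None,fx=5,fy=5))
s=get_state();print(s['tcp_pos'],s['contact_force'])
E
```

```text
[ 0.50428379 -0.23260248  0.12758393] [1.90016608e-01 2.76166514e-04 1.24136498e+00]
```

View pics/scene1.png

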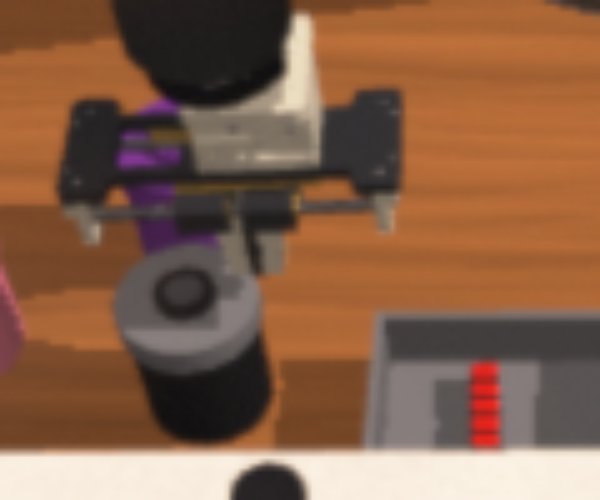

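The picture shows the fingers about 5 cm to the right of the boss: I wrote 11 sideways rows where 12 were needed. I'll shift over before pressing.

>>> apply_moves([
  [255, [0.5, -0.05, 0], 0],
  [255, [0.5, -0.05, 0], 0],
  [255, [0, 0, 0], 0],
])

```text
time_s: 4.08
tcp_pos: [0.5127, -0.2833, 0.1277]
eef_rot: [-179.9, -0.0, -86.2]
contact_force: [-0.1, 0.2, 0.1]
gripper_width: 0.0005
```

```bash
python3 - <<'E'
from plant import get_state, viewer
import cv2,numpy as np
for n,b in(("scene",(140,120,260,220)),("top",(290,150,410,250))):
    c=viewer.capture(n);x0,y0,x1,y1=b;cv2.imwrite(f"pics/{n}2.png",cv2.resize(c["frame"][y0:y1,x0:x1],None,fx=5,fy=5))
s=get_state();print(s['tcp_pos'],s['contact_force'])
E
```

```text
[ 0.51218976 -0.28210334  0.12731252] [-0.21457638  0.23263602  0.3849966 ]
```

View pics/scene2.png

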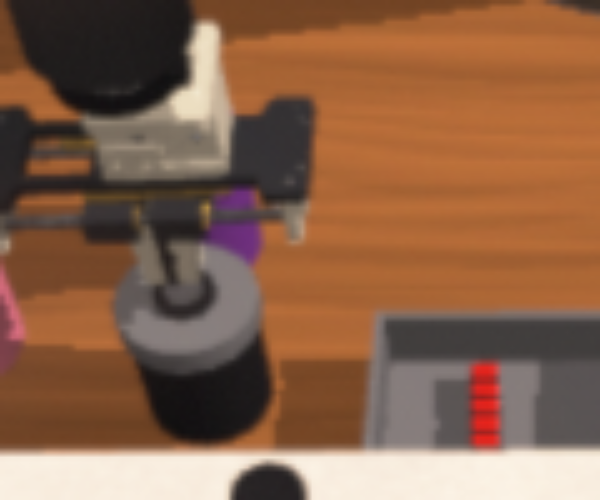

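The fingertips are now over the boss centre. Pressing in small steps.

>>> apply_moves([
  [255, [0, 0, 0.16], 0],
  [255, [0, 0, 0.1], 0],
  [255, [0, 0, 0.04], 0],
  [255, [0, 0, 0.04], 0],
  [255, [0, 0, 0.04], 0],
  [255, [0, 0, 0.04], 0],
  [255, [0, 0, 0], 0],
])

```text
time_s: 5.05
tcp_pos: [0.5117, -0.2817, 0.1059]
eef_rot: [180.0, 0.0, -86.1]
contact_force: [-2.1, 2.5, 5.7]
gripper_width: 0.0003
```

>>> apply_moves([
  [255, [0, 0, 0.03], 0],
  [255, [0, 0, 0.03], 0],
  [255, [0, 0, 0], 0],
])

```text
time_s: 5.42
tcp_pos: [0.5117, -0.2817, 0.1042]
eef_rot: [-180.0, -0.0, -86.1]
contact_force: [-6.0, 5.8, 15.4]
gripper_width: 0.0002
```

>>> apply_moves([
  [255, [0, 0, 0.02], 0],
  [255, [0, 0, 0.02], 0],
  [255, [0, 0, 0], 0],
])

```text
time_s: 5.8
tcp_pos: [0.5118, -0.2817, 0.104]
eef_rot: [-180.0, -0.0, -86.0]
contact_force: [-10.3, 10.6, 30.3]
gripper_width: 0.0006
```

The lid is at its hard stop: TCP z = 0.104 m and the force climbs without further travel. Lift and move to above the handle.

>>> apply_moves([
  [255, [0, 0, -0.3], 0],
  [255, [0, 0, -0.8], 0],
  [150, [0, 0, -0.8], 0],
  [150, [-0.9, 0.1, 0], 0],
  [150, [-0.9, 0.1, 0], 0],
  [150, [-0.9, 0.1, 0], 0],
  [150, [-0.9, 0.1, 0], 0],
  [150, [0, 0, 0], 0],
], squeeze=3)

```text
time_s: 6.8
tcp_pos: [0.4797, -0.1016, 0.1961]
eef_rot: [-179.9, 0.0, -85.9]
contact_force: [0.4, 0.1, 0.3]
gripper_width: 0.0359
```

```bash
python3 - <<'E'
from plant import get_state, viewer
import cv2,numpy as np
c=viewer.capture("scene");np.savez("scene3.npz",**c);cv2.imwrite("pics/scene3.png",cv2.resize(c["frame"][110:240,140:340],None,fx=4,fy=4))
c=viewer.capture("top");np.savez("top3.npz",**c)
s=get_state();print(s['tcp_pos'],s['contact_force'],s['gripper_width'],s['joints'])
E
```

```text
[ 0.48009126 -0.10342384  0.19590043] [-0.12146351 -0.26649007  0.14274336] 0.0359665170514471 [ 1.08406138e+01  4.41187035e+00 -2.45817883e+01  1.25761248e-02
 -6.09647361e+01  8.31314078e+01]
```

View pics/scene3.png

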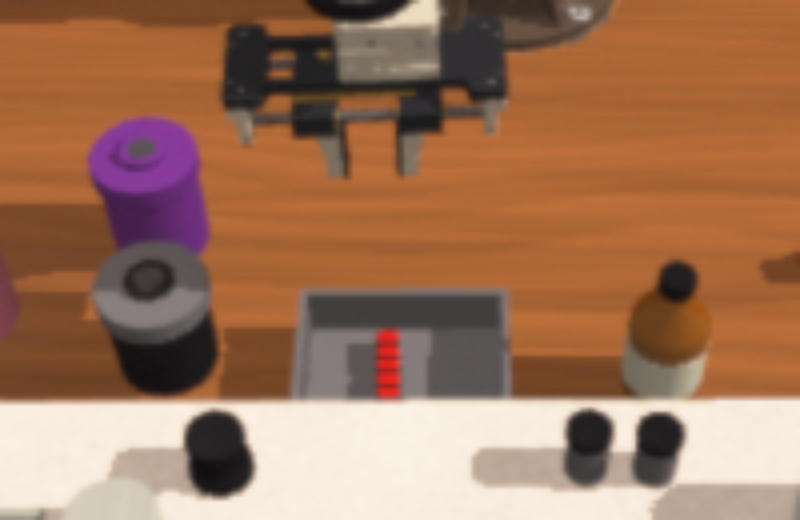

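The lid now sits lower, with the boss at about crop (150,278), and the rod hasn't moved. I'll align above the handle end and go down to about 3 cm above it.

>>> apply_moves([
  [150, [-0.06, -0.57, 0], 0],
  [150, [0, 0, 0.9], 0],
  [150, [0, 0, 0.9], 0],
  [150, [0, 0, 0.9], 0],
  [150, [0, 0, 0], 0],
])

```text
time_s: 7.52
tcp_pos: [0.5056, -0.1003, 0.0576]
eef_rot: [179.6, -0.0, -86.2]
contact_force: [-0.1, 0.2, 0.6]
gripper_width: 0.0361
```

```bash
python3 - <<'E'
from plant import get_state, viewer
import cv2,numpy as np
c=viewer.capture("scene");cv2.imwrite("pics/scene4.png",cv2.resize(c["frame"][130:230,180:300],None,fx=6,fy=6))
s=get_state();print(s['tcp_pos'],s['contact_force'],s['gripper_width'])
E
```

```text
[ 0.50745798 -0.10001708  0.05988135] [0.23107061 0.54811307 1.20891581] 0.03623449030364682
```

View pics/scene4.png

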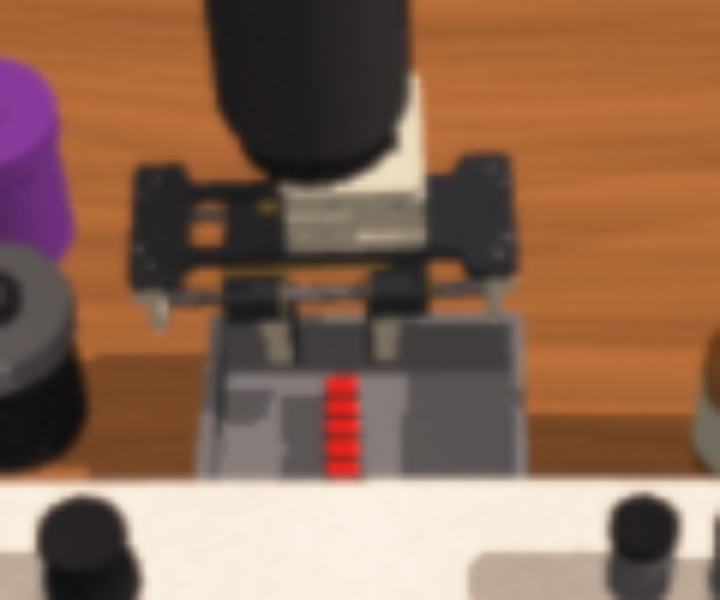

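The jaws straddle the handle, with jaw centre at crop x=333 and handle at 342, so the tool is about 2–3 mm off. I'll correct that and descend.

>>> apply_moves([
  [150, [-0.05, 0, 0.4], 0],
  [150, [0, 0, 0.4], 0],
  [150, [0, 0, 0.12], 0],
  [150, [0, 0, 0], 0],
  [150, [0, 0, 0], 0],
])

```text
time_s: 8.2
tcp_pos: [0.5088, -0.0964, 0.0158]
eef_rot: [-179.9, 0.0, -86.1]
contact_force: [0.2, 0.1, -0.1]
gripper_width: 0.0362
```

>>> apply_moves([
  [150, [0, 0, 0.06], 0],
  [255, [0, 0, 0], 0],
  [255, [0, 0, 0], 0],
  [255, [0, 0, 0], 0],
  [255, [0, 0, 0], 0],
  [255, [0, 0, 0], 0],
], squeeze=5)

```text
time_s: 8.95
tcp_pos: [0.5079, -0.0964, 0.0116]
eef_rot: [-180.0, -0.0, -86.1]
contact_force: [-0.2, -0.2, 0.6]
gripper_width: 0.0182
```

```bash
python3 - <<'E'
from plant import get_state
s=get_state();print(s['tcp_pos'],s['contact_force'],s['gripper_width'])
E
```

```text
[ 0.50787191 -0.09641589  0.01161275] [-0.24848791 -0.18464395  0.64485024] 0.01818532718662471
```

The opening is 18.2 mm, so the handle is held. Lift 30 mm gently and look.

>>> apply_moves([
  [255, [0, 0, -0.1], 0],
  [255, [0, 0, -0.1], 0],
  [255, [0, 0, -0.1], 0],
  [255, [0, 0, -0.1], 0],
  [255, [0, 0, -0.1], 0],
  [255, [0, 0, -0.1], 0],
  [255, [0, 0, 0], 0],
  [255, [0, 0, 0], 0],
])

```text
time_s: 9.95
tcp_pos: [0.5077, -0.0964, 0.0415]
eef_rot: [180.0, 0.0, -86.1]
contact_force: [-0.4, -0.1, -0.4]
gripper_width: 0.0177
```

```bash
python3 - <<'E'
from plant import get_state, viewer
import cv2,numpy as np
s=get_state();print(s['tcp_pos'],s['contact_force'],s['moment'],s['gripper_width'])
c=viewer.capture("scene");a=cv2.resize(c["frame"][150:220,190:290],None,fx=4,fy=4)
c=viewer.capture("top");b=cv2.resize(c["frame"][150:220,230:330],None,fx=4,fy=4)
cv2.imwrite("pics/s5.png",np.hstack([a,b]))
E
```

```text
[ 0.50773474 -0.09641724  0.04148259] [-0.43454659 -0.14357901 -0.35157805] [-0.02094495 -0.00931625 -0.01106835] 0.017697360450926077
```

View pics/s5.png

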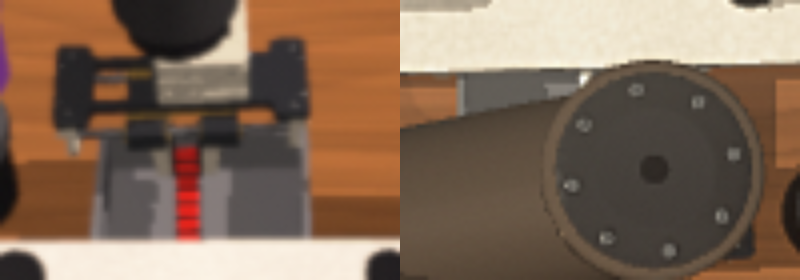

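The handle end is rising between the pads. Carrying on up, I'll look again before the diagonal pull.

>>> apply_moves([
  [255, [0, 0, -0.1], 0],
  [255, [0, 0, -0.1], 0],
  [255, [0, 0, -0.1], 0],
  [255, [0, 0, -0.1], 0],
  [255, [0, 0, -0.1], 0],
  [255, [0, 0, 0], 0],
])

```text
time_s: 10.8
tcp_pos: [0.5082, -0.0964, 0.0671]
eef_rot: [-179.9, 0.0, -86.1]
contact_force: [0.1, -0.3, -0.3]
gripper_width: 0.0181
```

```bash
python3 - <<'E'
from plant import get_state, viewer
import cv2,numpy as np
s=get_state();print(s['tcp_pos'],s['contact_force'],s['moment'],s['gripper_width'])
c=viewer.capture("scene");np.savez('s6.npz',**c);a=cv2.resize(c["frame"][150:220,190:290],None,fx=7,fy=7)
cv2.imwrite("pics/s6.png",a)
E
```

```text
[ 0.50817354 -0.09636415  0.06709514] [ 0.06649193 -0.30231893 -0.27496136] [-0.0399559   0.05032455  0.03427116] 0.018133338334602754
```

View pics/s6.png

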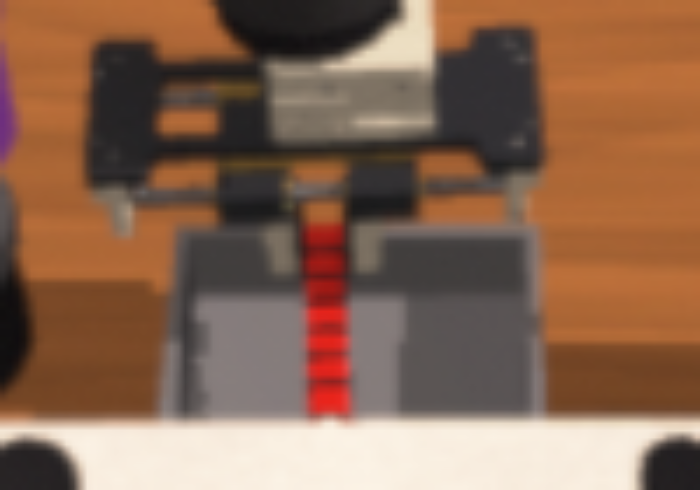

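The handle is now tilted up. Its near end is between the pads at crop (325,235) and its far end still dips to the ledge line at (330,415). Contact force is under 0.5 N. Starting the diagonal pull.

>>> apply_moves([
  [255, [0, 0.15, -0.14], 0],
  [255, [0, 0.15, -0.14], 0],
  [255, [0, 0.15, -0.11], 0],
  [255, [0, 0.15, -0.11], 0],
  [255, [0, 0.16, -0.11], 0],
  [255, [0, 0, 0], 0],
])

```text
time_s: 11.6
tcp_pos: [0.4696, -0.099, 0.0977]
eef_rot: [-179.9, 0.0, -86.1]
contact_force: [-0.8, -0.1, -1.0]
gripper_width: 0.018
```

>>> apply_moves([
  [255, [0, 0.13, -0.14], 0],
  [255, [0, 0.13, -0.14], 0],
  [255, [0, 0.12, -0.15], 0],
  [255, [0, 0.14, -0.23], 0],
  [255, [0, 0.14, -0.23], 0],
  [255, [0, 0, 0], 0],
])

```text
time_s: 12.35
tcp_pos: [0.4373, -0.1011, 0.1429]
eef_rot: [-179.9, 0.0, -86.1]
contact_force: [0.2, 0.1, -0.1]
gripper_width: 0.018
```

```bash
python3 - <<'E'
from plant import get_state, viewer
import cv2,numpy as np
s=get_state();print(s['tcp_pos'],s['contact_force'],s['moment'],s['gripper_width'])
c=viewer.capture("scene");np.savez('s7.npz',**c);a=cv2.resize(c["frame"][120:220,180:300],None,fx=6,fy=6)
cv2.imwrite("pics/s7.png",a)
E
```

```text
[ 0.43726433 -0.10114962  0.14285838] [ 0.16976963  0.09797395 -0.13404482] [-0.04144435 -0.01016898  0.03337201] 0.01802129449248835
```

View pics/s7.png

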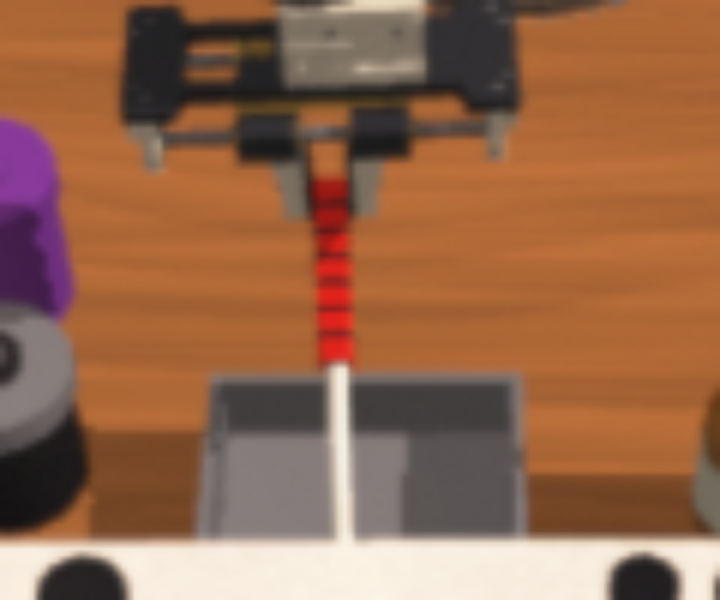

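```bash
cat >> h.py <<'E'
def tilt(c,tcp,uv,yaw=-86.1,L=.088,dz=.005):
    ey=-np.array([np.sin(np.radians(yaw)),-np.cos(np.radians(yaw)),0]); g=np.array(tcp)+[0,0,dz]
    best=min(np.arange(0,90,.5),key=lambda a:abs(proj(c,g+L*(np.cos(np.radians(a))*ey-np.array([0,0,np.sin(np.radians(a))])))[1]-uv[1]))
    a=np.radians(best); f=lambda s:g+s*(np.cos(a)*ey-np.array([0,0,np.sin(a)]))
    print("tilt",best,"drive end",f(.208),"grasp",g,"bdry",proj(c,f(L)))
E
python3 - <<'E'
from h import *
c=dict(np.load('s7.npz'));tilt(c,[.4373,-.101,.1429],(235.8,179.8))
E
```

```text
tilt 20.5 drive end [ 0.63167665 -0.08774873  0.07505686] grasp [ 0.4373 -0.101   0.1479] bdry [236.05795601 179.79123406]
```

```bash
python3 - <<'E'
from h import *
from plant import viewer
c=dict(np.load('s7.npz'))
g=np.array([.4373,-.1012,.1429])
print("tip",(proj(c,g)-[180,120])*6)
for a in (15,20,25,30,35):
    A=np.radians(a);d=np.array([np.cos(A)*.998,np.cos(A)*.068,-np.sin(A)]);n=np.array([np.sin(A)*.998,np.sin(A)*.068,np.cos(A)])
    G=g+[0,0,.005]
    f=lambda s,h:np.round((proj(c,G+s*d+h*n)-[180,120])*6,0)
    print(a,"end top",f(-.012,.01),"end bot",f(-.012,-.01),"bdry top",f(.088,.01),"bot",f(.088,-.01),"edge axis z",G[2]+(.612-G[0])*-np.tan(A),"drive x,z",(G+.208*d)[[0,2]], "ledge edge line",(proj(c,[.792,-.09,.084])-[180,120])*6,(proj(c,[.612,-.09,.084])-[180,120])*6)
t=viewer.capture("top");np.savez('t7.npz',**t);cv2.imwrite("pics/t7.png",cv2.resize(t["frame"][140:230,220:340],None,fx=6,fy=6))
E
```

```text
tip [331.99453808 208.49215576]
15 end top [330. 172.] end bot [332. 191.] bdry top [334. 344.] bot [336. 361.] edge axis z 0.10108927608228288 drive x,z [0.63781075 0.09406564] ledge edge line [317.08175034 870.7402519 ] [339.63841621 542.74069278]
20 end top [330. 173.] end bot [332. 189.] bdry top [335. 351.] bot [337. 365.] edge axis z 0.08431440007369446 drive x,z [0.63236515 0.07675981] ledge edge line [317.08175034 870.7402519 ] [339.63841621 542.74069278]
25 end top [330. 174.] end bot [332. 187.] bdry top [336. 358.] bot [337. 368.] edge axis z 0.06643605212032176 drive x,z [0.625435  0.0599954] ledge edge line [317.08175034 870.7402519 ] [339.63841621 542.74069278]
30 end top [330. 175.] end bot [332. 185.] bdry top [336. 363.] bot [338. 369.] edge axis z 0.047036907972572414 drive x,z [0.61707302 0.0439    ] ledge edge line [317.08175034 870.7402519 ] [339.63841621 542.74069278]
35 end top [330. 176.] end bot [331. 183.] bdry top [337. 366.] bot [338. 370.] edge axis z 0.025573743074763747 drive x,z [0.60734286 0.0285961 ] ledge edge line [317.08175034 870.7402519 ] [339.63841621 542.74069278]
```

View pics/t7.png

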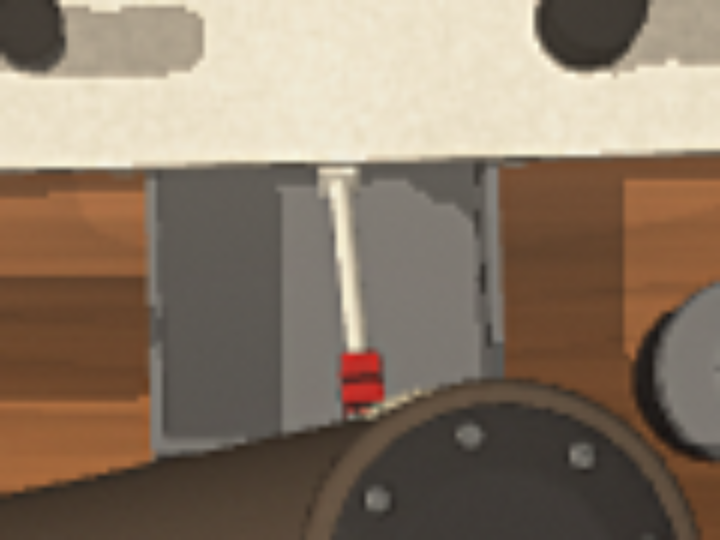

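The top view shows the white block at crop (338,180), almost out past the ledge edge. Tilt is about 30°, and the block is low, below the ledge underside. I'll pull back 30 mm level, then lift.

>>> apply_moves([
  [255, [0, 0.2, 0], 0],
  [255, [0, 0.2, 0], 0],
  [255, [0, 0.2, 0], 0],
  [255, [0, 0, 0], 0],
])

```text
time_s: 12.95
tcp_pos: [0.4062, -0.1033, 0.1416]
eef_rot: [-180.0, 0.0, -86.1]
contact_force: [-0.7, -1.2, -0.7]
gripper_width: 0.018
```

```bash
python3 - <<'E'
from h import *
from plant import viewer,get_state
s=get_state();print(s['tcp_pos'],s['contact_force'],s['gripper_width'])
t=viewer.capture("top");a=cv2.resize(t["frame"][150:230,220:320],None,fx=4,fy=4)
t=viewer.capture("scene");b=cv2.resize(t["frame"][130:210,190:290],None,fx=4,fy=4)
cv2.imwrite("pics/t8.png",np.hstack([a,b]))
E
```

```text
[ 0.40620933 -0.10333886  0.14162645] [-0.68429565 -1.24943183 -0.67347814] 0.01799801684375101
```

View pics/t8.png

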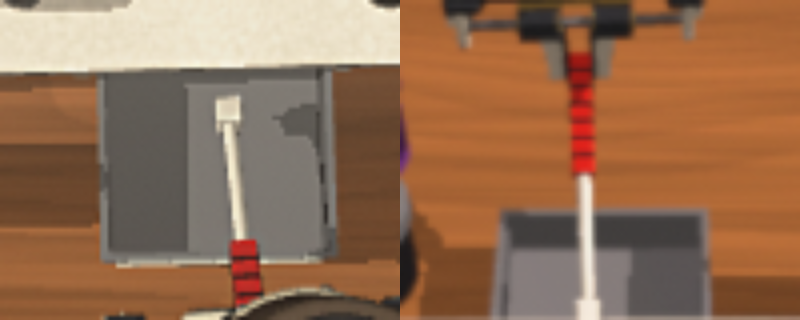

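The block is fully clear of the ledge edge by about 18 mm in the top view (block at crop 228,108; ledge line at y=72). I'll firm up the grip and lift straight up.

>>> apply_moves([
  [255, [0, 0, 0], 0],
  [255, [0, 0, 0], 0],
  [255, [0, 0, -0.2], 0],
  [255, [0, 0, -0.4], 0],
  [255, [0, 0, -0.5], 0],
  [255, [0, 0, -0.5], 0],
  [255, [0, 0, -0.5], 0],
  [255, [0, 0, -0.5], 0],
  [255, [0, 0, -0.5], 0],
  [255, [0, 0, -0.4], 0],
  [255, [0, 0, -0.2], 0],
  [255, [0, 0, 0], 0],
], squeeze=20)

```text
time_s: 14.55
tcp_pos: [0.4072, -0.1032, 0.327]
eef_rot: [-179.9, 0.0, -86.1]
contact_force: [0.3, -1.0, -1.3]
gripper_width: 0.0176
```

>>> apply_moves([
  [255, [0, 0, -0.3], 0],
  [255, [0, 0, -0.4], 0],
  [255, [0, 0, -0.4], 0],
  [255, [0, 0, -0.2], 0],
  [255, [0, 0, 0], 0],
  [255, [0, 0, 0], 0],
  [255, [0, 0, 0], 0],
  [255, [0, 0, 0], 0],
])

```text
time_s: 15.55
tcp_pos: [0.407, -0.1033, 0.3912]
eef_rot: [180.0, -0.0, -86.1]
contact_force: [-0.1, -0.0, -0.6]
gripper_width: 0.0178
```

```bash
python3 - <<'E'
from h import *
from plant import viewer,get_state
s=get_state();print(s['tcp_pos'],s['contact_force'],s['gripper_width'],s['qd'],s['joints'])
t=viewer.capture("top");np.savez('t9.npz',**t);a=t["frame"]
s=viewer.capture("scene");np.savez('s9.npz',**s);b=s["frame"]
cv2.imwrite("pics/t9.png",cv2.resize(a[100:300,150:420],None,fx=2.9,fy=2.9));cv2.imwrite("pics/s9.png",cv2.resize(b[80:280,100:370],None,fx=2.9,fy=2.9))
E
```

```text
[ 0.40695116 -0.10328292  0.39121527] [-0.10809923 -0.01547306 -0.55458567] 0.017790095639714627 [ 0.00522358 -0.17318516  0.08243744 -0.05524052 -0.10004897 -0.05016698] [ 1.29402019e+01 -8.52919787e+00 -1.15567255e+01 -1.49041708e-03
 -8.70087781e+01  8.09467676e+01]
```

View pics/t9.png

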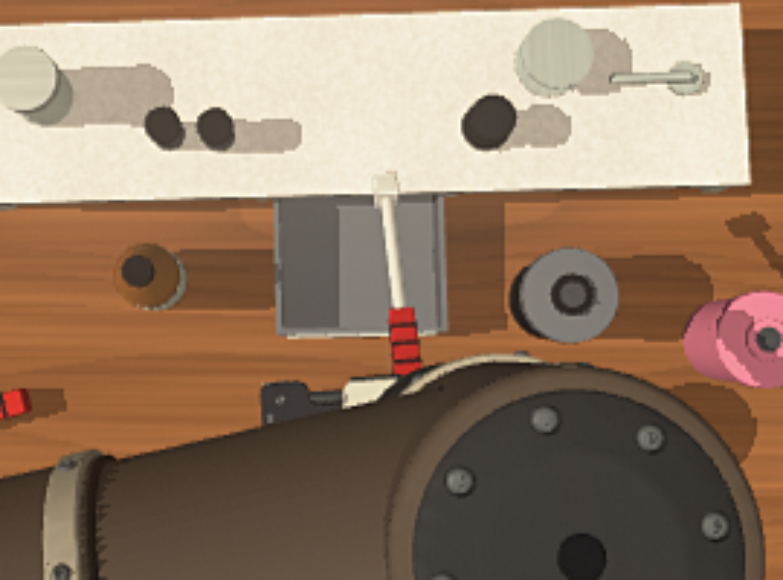

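View pics/s9.png

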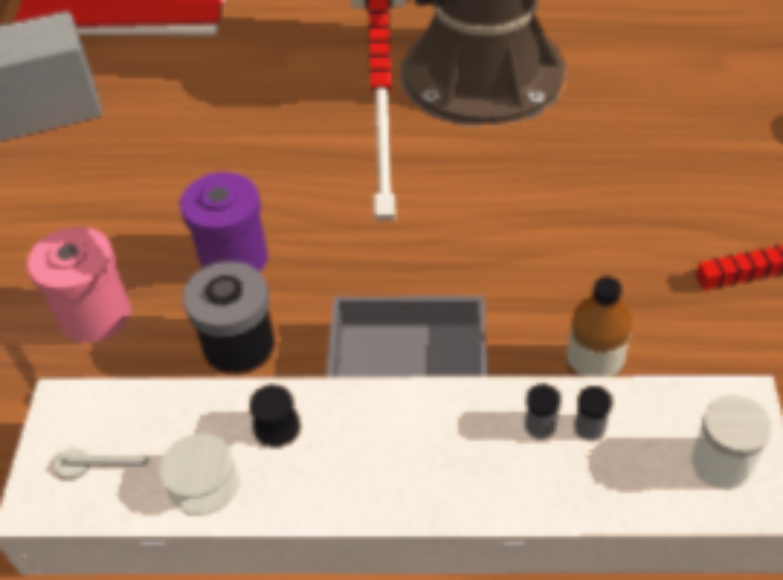

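```bash
python3 - <<'E'
from h import *
from plant import viewer,get_state
T=dict(np.load('t9.npz'));S=dict(np.load('s9.npz'))
P=lambda c:c["K"]@np.c_[c["R"],c["t"]]
def tri(a,b):
    X=cv2.triangulatePoints(P(T),P(S),np.array(a,float),np.array(b,float)).ravel();X=X[:3]/X[3]
    print(X.round(4),np.linalg.norm(proj(T,X)-a).round(2))
tri((149.5+385/2.9,99.5+186/2.9),(99.5+384/2.9,79.5+206/2.9))   # drive block
tri((149.5+402/2.9,99.5+309/2.9),(99.5+381/2.9,79.5+88/2.9))   # handle/shaft boundary
tri((149.5+572/2.9,99.5+294/2.9),(99.5+222/2.9,79.5+290/2.9))   # lid boss
s=get_state();print(s['tcp_pos'],s['contact_force'],s['gripper_width'],np.abs(s['qd']).max())
E
```

```text
[ 0.5844 -0.0916  0.3086] 0.75
[ 0.4882 -0.0987  0.361 ] 0.31
[ 0.5127 -0.2827  0.1057] 0.77
[ 0.40700107 -0.10326243  0.39135662] [-0.49287156 -0.24040858 -0.58002376] 0.017459881770674802 0.07865609399920766
```

Triangulation puts the drive end at about z = 0.30 m and the lid boss at about 0.105 m. The arm is still, the grip is holding, and the bystanders are where they were.

```bash
python3 - <<'E'
from plant import close_job
print(close_job())
E
```

```text
the job is handed in; nothing more can be done
None
```

The lid is pressed home and the rod is out of the tray. The gripper is holding it still by its handle, well above the ledge. I handed the job in at about 16 s.

- **Lid:** I pressed on the boss with shut fingers until it reached its stop. The TCP stood at 0.104 m and the force rose to about 30 N with no more travel. At the end two views put the boss top at 0.106 m, within the 2 mm calibration error of home.
- **Rod:** I gripped the handle near its end at 5 N so it could pivot, raised it to tilt handle-up, then drew it back diagonally. It came past the ledge edge with wrist-force readings under about 1.5 N. I then raised the grip to 20 N and lifted it.
- **Last checks:** The drive end triangulates to about 0.30 m, and the handle is higher, at about 0.39 m. The finger opening is about 17.5 mm on the 18 mm handle. The tool feels about 0.6 N, which is the rod's weight alone. Bottle, canisters and loupe look unmoved in the pictures, but I did not measure them.
- **What went wrong:** I wrote one sideways row too few on the way to the tank; I saw it in the picture and corrected it before pressing. One scene-view tilt estimate during the pull (20°) would have put the rod inside the ledge. I took about 30° instead, from the top view.

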